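# Latch the culture chamber shut

## Robot

A 6-joint arm with a two-finger parallel gripper is mounted at the origin on the work surface. World frame = base frame: x ahead of the robot, y to its left, z up, the work surface at z = 0. Lengths are in m, angles in rad, forces in N, time in s.
With the tool pointing down it reaches from about 0.4 to 0.925 m from the base axis. Payload 12.5 kg.
Tool frame: the origin (TCP) lies between the finger pads; the fingertips stand 14 mm ahead of it and the grasp point (between the pads) lies 5 mm behind it (manip.tip_reach is the distance from the TCP to the fingertips, in m); y points along the fingers, x is the direction in which the jaws open and shut, and the axes are right-handed (so a half turn about y gives the same grasp; the last joint's range is limited). The gripper opens to 95 mm and grips with 3 to 60 N. Pads are 20 mm wide; open, the fingers measure 119 mm over their backs; the gripper's body (75 mm by 180 mm) begins 59 mm behind the grasp point.
Start: joints at [-1.391, 0.491, 1.559, -0, 1.092, -0.106], TCP at [0.176, -0.6, 0.229] pointing down, gripper open.
Joint ranges: [-3.1, 3.1], [-0.84, 2.19], [0.05, 2.79], [-1.13, 4.28], [0.06, 2.93], [-2.69, 2.69]. Speed limits (rad/s): [2.22, 2.22, 2.79, 3.14, 3.14, 3.14].

## Interface

Orientations are given as a unit quaternion [w, x, y, z].
In Python, from cell import manip, hand, ik, grab_frame gives the robot as it stands. The module is installed in compiled form; this text tells all that it offers. Calls block until the motion is done:
- manip.move_pose(position, orientation): joint-space move of the TCP to a pose.
- manip.movel(position, frame=None, rate=0.15): straight line of the TCP; frame=None keeps the orientation; rate is the mean speed in m/s.
- manip.movej(angles): joint-space move.
- hand.open_jaws() and hand.close(f_grip=None): open the fingers fully, or close them until they stop; f_grip is the grip in N (None keeps the last).
- manip.wait(seconds).
- ik(position, orientation): joint angles nearest the present ones, or None.
- manip.read_state(): the state.
- grab_frame(name): name is "side" or "top"; returns a dict with "frame" (384x512x3 uint8, blue, green, red), "K" (3x3 intrinsics, pixels), "extrinsics" (4x4, takes a point from camera to world coordinates). Camera axes: x right, y up, looking along -z (the intrinsics and any distortion apply to the point x, -y, -z); pixel columns grow to the right and rows downward; lengths in m; the calibration is good to about 2 mm. A picture is of the moment at which its call begins. There is no depth.
A pose or a line that the arm cannot do raises manip.PlanningError and nothing moves.
- manip.sign_off(): hands the job in, once; it reports no verdict.
The state is a dict: "time": time; "qpos": joint angles; "joint_vel": joint speeds; "tau": joint torques, N m; "eef_pos": TCP position; "orientation": TCP orientation; "wrist_force": force on the tool from outside, world axes, zero at the start; "moment": the same for the moment, N m; "opening": finger opening in m.
Only numpy, scipy, OpenCV 4.12 (cv2) and the standard library are available. Lean on these libraries where they do the work, as an engineer would, in place of code of your own. Each camera call takes 0.05 s, during which the arm holds its last target.

## Task

Close the clear culture chamber on the bench: slide its end cap in and press it against the gasket until you feel it push back (some 10 to 15 N, 25 N would be too much), hook the loop of the draw latch under the lip of the keeper on the cap, then swing the lever over until it snaps down flat and holds the cap tight. Press the lever firmly but not hard (40 N would be too much), and leave the dishes, bottles, vial, rack and marker around it where they are.

Things in the scene. Friction and masses are not known exactly. Their poses are not given: they have to be found in the camera images.
- chamber: Fixed clear-walled box, 150 mm (its x) by 200 mm (y) by 100 mm high, dishes inside. Origin: centre of its underside; z up. Its +y end is the mouth with a black gasket and carries the sliding end cap; the draw latch lies along its y axis on the top (x = 0). Two 10 mm guide rods stand out 105 mm from the mouth at x = +-62 mm, z = 16 mm.
- end_cap (a joint): Travel of the end cap along the chamber's +y (m): positive = open gap. It meets the worn gasket somewhere between 0.0015 and -0.0015: feel for it. Friction 1.5 N, stays where left; the gasket pushes back 18 N per mm and returns the cap when let go; only the shut latch holds it squeezed, at about -0.0015 to -0.003. Grey plate 158 mm wide, 26 mm thick, top 106 mm high.
- push_bar (a point): Middle of the outer bar of the cap's D-shaped steel handle: round bar 12 mm thick, 80 mm long along the chamber's x, at height 60 mm, 65 mm beyond the cap's outer face. Moves with the cap; axes parallel to the chamber's.
- keeper (a point): Seat on the cap's steel hook where the middle of the loop's crossbar must lie, 112 mm high. The hook's post, 24 mm wide, has its outer face 2.5 mm to -y of here; its lip reaches 1.5 mm to +y of here, from 118 to 122 mm high. The crossbar must pass down outside the lip (5 mm or more to +y of here) to about 112 mm (on the cap's top it lies at 108.5), then go to -y under the lip. Axes: the chamber's.
- lever_pivot (a point): Axis of the lever on the chamber's top, 114 mm high, axis along the chamber's x; axes parallel to the chamber's.
- lever (a joint): Lever angle (rad): 0 shut, handle flat, pointing to the chamber's -y; 1.57 upright; 1.95 (stop) leaning towards the cap. Stays where left (friction 0.035 N m). With the loop hooked it must be pushed through a hump of 0.15 to 0.35 N m between about 1.0 and 0.3 rad; past that it drops towards 0 by itself; press it flat to be sure.
- lever_tip (a point): Middle of the lever's free end, 68 mm from the pivot axis. The handle is a steel plate 24 mm wide, 6 mm thick with an 8 mm bead across its end; its outer face (up when shut, towards the cap when upright) lies 4 mm, at the bead 8 mm, off the line from pivot to tip.
- loop (a joint): Angle between loop and lever (rad). Loop's slope above level (towards the chamber's +y) = this value - lever angle. It stays where left (stiff pivot, 0.037 N m), so a lever being shut tends to lift the loop off the keeper unless the crossbar is under the lip.
- crossbar (a point): Middle of the far crossbar of the wire loop (wire 5 mm thick, loop 55 mm wide). The loop turns on a pin 16 mm from the lever's pivot axis, in the chamber's y-z plane at direction (3.459 - lever angle) rad from +y towards +z; from the pin the crossbar lies 90 mm out in the loop's y and 3 mm up in its z. Axes: x along the bar, y along the loop away from the pin, z up when it is level.
- pull_knob (a point): Grip point on the loop's round pull knob, a dark peg 12 mm thick and 36 mm long along the loop's z. In the loop's axes (as the crossbar's) it lies 16 mm beyond the crossbar in y and 23 mm above it in z; the peg reaches 11 mm above and 25 mm below it.
- dish_single: Bystander: one flat covered dish, 90 mm across, 16 mm high, origin under its centre.
- dish_stack: Bystander: stack of three covered dishes, 90 mm across, 48 mm high, origin under its centre.
- vial: Bystander: small jar 26 mm across, 42 mm high, standing on the chamber's top near the end away from the cap; origin under its centre.
- bottle_a: Bystander: clear bottle 72 mm across, 150 mm high, origin under its centre.
- bottle_b: Bystander: clear bottle 60 mm across, 130 mm high, origin under its centre.
- bottle_c: Bystander: white bottle 80 mm across, 170 mm high, origin under its centre.
- tube_rack: Bystander: white rack 60 by 200 mm with stoppered tubes, 148 mm high, origin under its centre.
- marker: Bystander: marker pen 130 mm long, 12 mm thick, lying along its x axis, origin under its middle.

How it is judged:
By the outcome, as a careful person would: the job done as asked, in the order asked, and still so for the second after the job is handed in, with the robot touching nothing.
It also fails if it takes over 67 s, if anything falls off the work surface, if the arm or the gripper's body presses on something with over 40 N, if the wrist force passes 120 N, or if a joint passes its speed limit or range.

## Working session

There is one attempt and no reset: what is moved stays moved. The work goes in short steps, each a Python script; the robot and the scene stay as the last script left them, time stands still between calls to the robot, and variables do not carry over. Pictures are saved under pics/ and viewed, and the job is handed in when it is done.

```bash
mkdir -p pics; python3 - <<'E'
from cell import manip, hand, ik, grab_frame
import cv2,numpy as np
np.set_printoptions(precision=4,suppress=True)
for n in("side","top"):
    f=grab_frame(n); print(n,{k:v for k,v in f.items() if k!="frame"})
    cv2.imwrite(f"pics/{n}0.png",f["frame"]); np.savez(f"/tmp/{n}0.npz",**{k:v for k,v in f.items()})
    cv2.imwrite(f"/tmp/{n}0.png",f["frame"])
print(manip.read_state(), manip.tip_reach)
E
```

```text
side {'K': array([[359.6621,   0.    , 258.2513],
       [  0.    , 359.6621, 197.2973],
       [  0.    ,   0.    ,   1.    ]]), 'extrinsics': array([[-0.9995,  0.0094, -0.03  ,  0.4807],
       [-0.0288, -0.6528,  0.757 ,  0.8385],
       [-0.0124,  0.7575,  0.6528,  0.8334],
       [ 0.    ,  0.    ,  0.    ,  1.    ]])}
top {'K': array([[444.3246,   0.    , 259.1307],
       [  0.    , 444.3246, 197.6251],
       [  0.    ,   0.    ,   1.    ]]), 'extrinsics': array([[-0.0175,  0.9833, -0.1813,  0.2417],
       [-0.9998, -0.0153,  0.0136,  0.0155],
       [ 0.0106,  0.1815,  0.9833,  1.5858],
       [ 0.    ,  0.    ,  0.    ,  1.    ]])}
{'time': 0.1, 'qpos': array([-1.3906,  0.4915,  1.5594, -0.    ,  1.0917, -0.1056]), 'joint_vel': array([ 0.0008,  0.0008, -0.0028, -0.0012, -0.0004, -0.001 ]), 'tau': array([  0.0031, -61.3624, -25.8606,   0.0694,   0.047 ,  -0.0001]), 'eef_pos': array([ 0.1762, -0.5995,  0.2281]), 'orientation': array([ 0.5663, -0.5659,  0.424 , -0.4235]), 'wrist_force': array([ 0.9457,  0.769 , -0.3488]), 'moment': array([-0.0037, -0.006 , -0.0453]), 'opening': 0.09470451538065658} 0.014
```

View pictures.

View pics/side0.png

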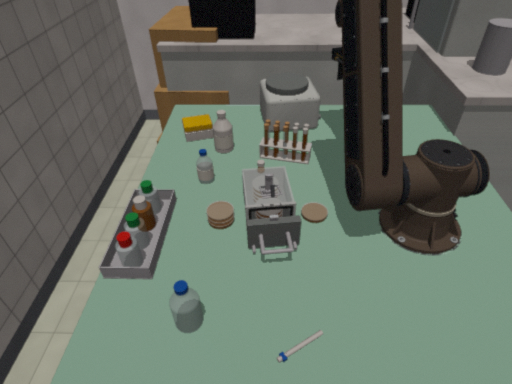

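View pics/top0.png

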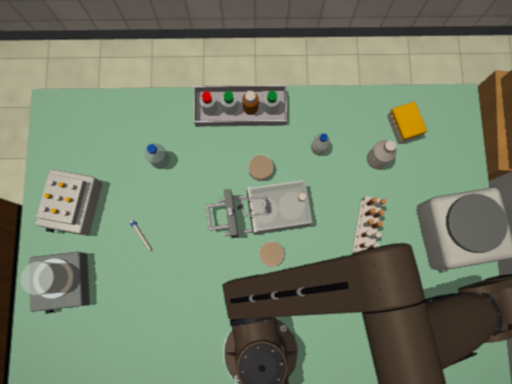

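```bash
python3 - <<'E'
import cv2
t=cv2.imread('pics/top0.png');s=cv2.imread('pics/side0.png')
cv2.imwrite('pics/topc.png',cv2.resize(t[165:255,190:330],None,fx=5.7,fy=5.7,interpolation=cv2.INTER_CUBIC))
cv2.imwrite('pics/sidec.png',cv2.resize(s[155:265,195:335],None,fx=5.4,fy=5.4,interpolation=cv2.INTER_CUBIC))
E
```

```text
(no output)
```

View pics/topc.png

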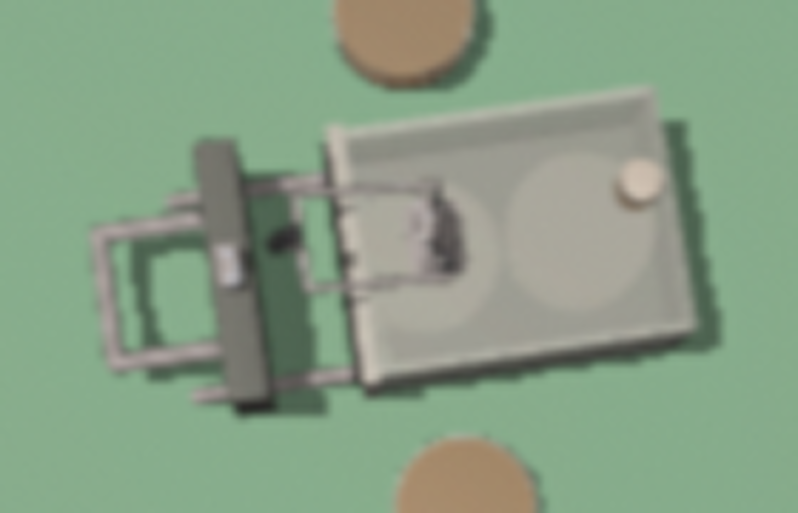

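View pics/sidec.png

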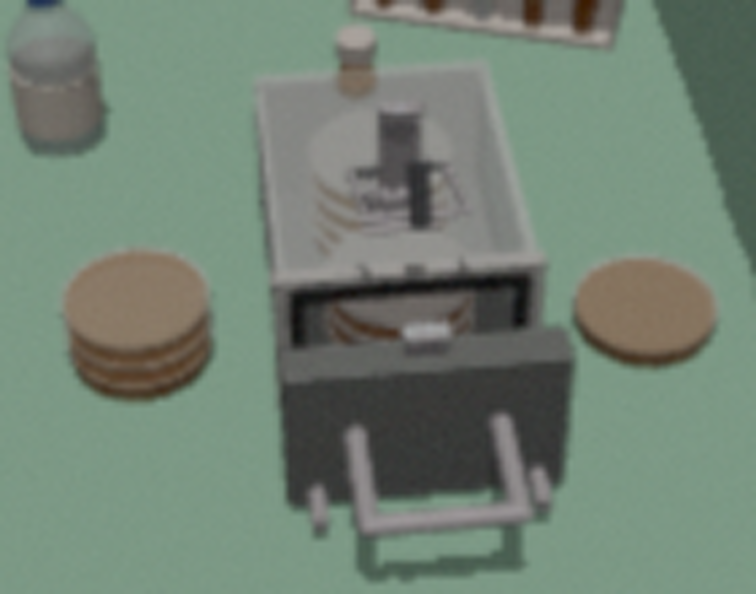

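```bash
cat > h.py <<'E'
import numpy as np, cv2
np.set_printoptions(precision=4,suppress=True)
C={n:dict(np.load(f'/tmp/{n}0.npz')) for n in('top','side')}
OFF={'top':(190,165,5.7),'side':(195,155,5.4)}
def ray(n,p):
    c=C[n];K=c['K'];d=np.array([(p[0]-K[0,2])/K[0,0],-(p[1]-K[1,2])/K[1,1],-1.])
    E=c['extrinsics'];return E[:3,3],E[:3,:3]@d
def plane(n,p,z):
    o,d=ray(n,p);return o+d*(z-o[2])/d[2]
def proj(n,X):
    c=C[n];E=c['extrinsics'];v=E[:3,:3].T@(np.asarray(X)-E[:3,3]);K=c['K']
    return np.array([K[0,2]+K[0,0]*v[0]/-v[2],K[1,2]-K[1,1]*v[1]/-v[2]])
def crop(n,p):
    a,b,s=OFF[n];return ((p[0]+.5)/s+a-.5,(p[1]+.5)/s+b-.5)
def tri(p,q):
    (o1,d1),(o2,d2)=ray('top',p),ray('side',q)
    A=np.stack([d1,-d2],1);t=np.linalg.lstsq(A,o2-o1,rcond=None)[0]
    a,b=o1+t[0]*d1,o2+t[1]*d2;return (a+b)/2,np.linalg.norm(a-b)
E
python3 - <<'E'
from h import *
for n,ps in (('top',[(330,128),(370,385),(690,330),(650,90)]),('side',[(540,262),(272,272),(258,80),(487,66)])):
    P=[plane(n,crop(n,p),0.1) for p in ps]
    for p in P: print(n,p)
    P=np.array(P);print([np.linalg.norm(P[i]-P[(i+1)%4]) for i in range(4)],P.mean(0))
E
```

```text
top [0.553  0.0341 0.1   ]
top [0.3983 0.0126 0.1   ]
top [ 0.4278 -0.1771  0.1   ]
top [ 0.5734 -0.1586  0.1   ]
[np.float64(0.15621131610950545), np.float64(0.191943253401048), np.float64(0.1467948016839223), np.float64(0.1938030871777452)] [ 0.4881 -0.0722  0.1   ]
side [0.4023 0.0137 0.1   ]
side [0.5538 0.0244 0.1   ]
side [ 0.5731 -0.1579  0.1   ]
side [ 0.4272 -0.1747  0.1   ]
[np.float64(0.15190268049765657), np.float64(0.1833458766354847), np.float64(0.14687591329348726), np.float64(0.19005353831261323)] [ 0.4891 -0.0736  0.1   ]
```

```bash
cat >> h.py <<'E'
def edge(n,a,b,w=4,m=24,trim=.12,sign=0):
    """refine line a-b (pixels): max gradient along normals"""
    g=cv2.GaussianBlur(cv2.cvtColor(C[n]['frame'],cv2.COLOR_BGR2GRAY).astype(np.float32),(0,0),.7)
    a,b=np.array(a,float),np.array(b,float);t=(b-a)/np.linalg.norm(b-a);nn=np.array([-t[1],t[0]])
    pts=[]
    s=np.arange(-w,w+.01,.2)
    for u in np.linspace(trim,1-trim,m):
        q=a+(b-a)*u+s[:,None]*nn
        v=cv2.remap(g,q[:,0].astype(np.float32)[None],q[:,1].astype(np.float32)[None],cv2.INTER_CUBIC)[0]
        d=np.gradient(v); d=np.abs(d) if sign==0 else d*sign
        pts.append(q[np.argmax(d)])
    pts=np.array(pts,np.float32)
    vx,vy,x,y=cv2.fitLine(pts,cv2.DIST_HUBER,0,.5,.01).ravel()
    r=np.abs((pts-[x,y])@[-vy,vx]);return np.array([x,y]),np.array([vx,vy]),np.median(r)
E
python3 - <<'E'
from h import *
def meet(l1,l2):
    s=np.linalg.solve(np.stack([l1[1],-l2[1]],1),l2[0]-l1[0]);return l1[0]+s[0]*l1[1]
for n,ps in (('top',[(330,128),(370,385),(690,330),(650,90)]),('side',[(540,262),(272,272),(258,80),(487,66)])):
    c=[crop(n,p) for p in ps]
    L=[edge(n,c[i],c[(i+1)%4],w=2) for i in range(4)]
    for i,l in enumerate(L):
        A,B=[plane(n,l[0]+k*l[1],.1) for k in(-20,20)];d=B-A
        ang=np.arctan2(d[1],d[0]); print(n,i,'res',round(l[2],2),'ang',round((ang+np.pi/4)%(np.pi/2)-np.pi/4,4))
    P=np.array([plane(n,meet(L[i-1],L[i]),.1) for i in range(4)]);print(P,[np.linalg.norm(P[i]-P[(i+1)%4]) for i in range(4)])
# cap's top outer edge etc
for n,ps in (('top',[(197,143),(240,405),(268,400),(235,140)]),('side',[(572,352),(282,380),(280,345),(570,328)])):
    c=[crop(n,p) for p in ps]
    P=np.array([plane(n,q,.106) for q in c]);print(n,'cap',P,[np.linalg.norm(P[i]-P[(i+1)%4]) for i in range(4)])
E
```

```text
top 0 res 0.2 ang 0.1272
top 1 res 0.15 ang 0.1291
top 2 res 0.23 ang 0.1298
top 3 res 0.14 ang 0.1246
[[ 0.5454  0.0338  0.1   ]
 [ 0.402   0.0154  0.1   ]
 [ 0.4276 -0.1822  0.1   ]
 [ 0.5701 -0.1636  0.1   ]] [np.float64(0.14461077008796125), np.float64(0.19930009988025119), np.float64(0.14371500391231964), np.float64(0.1989328155667129)]
side 0 res 0.18 ang 0.089
side 1 res 0.68 ang 0.0868
side 2 res 0.24 ang 0.1343
side 3 res 0.03 ang 0.1341
[[ 0.4078  0.0206  0.1   ]
 [ 0.5545  0.0337  0.1   ]
 [ 0.5707 -0.1524  0.1   ]
 [ 0.4337 -0.1709  0.1   ]] [np.float64(0.14728863436178438), np.float64(0.186863147591714), np.float64(0.1382964091421017), np.float64(0.1933229352676621)]
top cap [[0.5438 0.1134 0.106 ]
 [0.3872 0.0888 0.106 ]
 [0.3898 0.0724 0.106 ]
 [0.5453 0.0907 0.106 ]] [np.float64(0.1585743778262504), np.float64(0.016596113891519916), np.float64(0.15655251089085775), np.float64(0.02267641551980147)]
side cap [[0.3894 0.0925 0.106 ]
 [0.5431 0.116  0.106 ]
 [0.5456 0.0896 0.106 ]
 [0.3893 0.0739 0.106 ]] [np.float64(0.1555801123431535), np.float64(0.026525286704231578), np.float64(0.15708099296036335), np.float64(0.01854757784359356)]
```

```bash
cat >> h.py <<'E'
yaw=.1277;O=np.array([.488,-.0746,0.])
Rc=np.array([[np.cos(yaw),-np.sin(yaw),0],[np.sin(yaw),np.cos(yaw),0],[0,0,1.]])
def loc(p): return Rc.T@(np.asarray(p)-O)
def wor(p): return Rc@np.asarray(p)+O
def onx(n,p,x=0.):
    o,d=ray(n,p);o=loc(o);d=Rc.T@d;return o+d*(x-o[0])/d[0]
def onz(n,p,z): return loc(plane(n,p,z))
E
python3 - <<'E'
from h import *
c=crop
print('bar top',onz('top',c('top',(105,235)),.06),onz('top',c('top',(116,360)),.06))
print('bar side',onz('side',c('side',(368,523)),.06),onz('side',c('side',(528,514)),.06))
print('keeper top',onz('top',c('top',(230,265)),.122),'side',onz('side',c('side',(427,330)),.122))
print('vial',onz('top',c('top',(640,180)),.142),onz('side',c('side',(356,35)),.142))
print('cap top',onz('top',c('top',(197,143)),.106),onz('top',c('top',(240,405)),.106))
print('cap side',onz('side',c('side',(572,352)),.106),onz('side',c('side',(282,380)),.106))
print('knob',[tri(c('top',a),c('side',b)) for a,b in (((285,238),(420,165)),((285,238),(420,195)))], [loc(tri(c('top',a),c('side',b))[0]) for a,b in (((285,238),(420,165)),((285,238),(420,195)))])
for nm,q in(('levertop',(400,105)),('leverbot',(398,185)),('knobtop',(418,165)),('knobbot',(420,225))):
    # depth by local y: print line at few y
    o,d=ray('side',c('side',q));o=loc(o);d=Rc.T@d
    print(nm,[o+d*(y-o[1])/d[1] for y in(.02,.04,.06,.08,.1)])
for nm,q in(('lev dark',(445,235)),('lev light',(420,225)),('knob',(285,238)),('xbar l',(295,190)),('xbar r',(310,290))):
    print(nm,[onz('top',c('top',q),z) for z in(.12,.15,.18,.21)])
E
python3 - <<'E'
import cv2
t=cv2.imread('pics/top0.png');s=cv2.imread('pics/side0.png')
cv2.imwrite('pics/td.png',cv2.resize(t[190:220,220:280],None,fx=13,fy=13,interpolation=cv2.INTER_LANCZOS4))
cv2.imwrite('pics/sd.png',cv2.resize(s[165:225,235:295],None,fx=10,fy=10,interpolation=cv2.INTER_LANCZOS4))
E
```

```text
bar top [0.0402 0.2441 0.06  ] [-0.0367  0.247   0.06  ]
bar side [0.0405 0.2454 0.06  ] [-0.043   0.2484  0.06  ]
keeper top [0.0011 0.1691 0.122 ] side [0.0005 0.1694 0.122 ]
vial [ 0.0133 -0.0736  0.142 ] [ 0.0126 -0.0759  0.142 ]
cap top [0.0793 0.1793 0.106 ] [-0.0792  0.1749  0.106 ]
cap side [-0.0766  0.1783  0.106 ] [0.079 0.182 0.106]
knob [(array([0.4705, 0.0583, 0.2053]), np.float64(0.0024653061615158133)), (array([0.4719, 0.0591, 0.1864]), np.float64(0.0009400603415837953))] [array([-0.0004,  0.134 ,  0.2053]), array([0.0011, 0.1346, 0.1864])]
levertop [array([-0.003 ,  0.02  ,  0.1586]), array([-0.0005,  0.04  ,  0.1738]), array([0.0021, 0.06  , 0.189 ]), array([0.0046, 0.08  , 0.2042]), array([0.0071, 0.1   , 0.2194])]
leverbot [array([-0.0022,  0.02  ,  0.0991]), array([0.0003, 0.04  , 0.1157]), array([0.0028, 0.06  , 0.1322]), array([0.0054, 0.08  , 0.1488]), array([0.0079, 0.1   , 0.1653])]
knobtop [array([-0.014 ,  0.02  ,  0.1133]), array([-0.0112,  0.04  ,  0.1295]), array([-0.0084,  0.06  ,  0.1458]), array([-0.0057,  0.08  ,  0.162 ]), array([-0.0029,  0.1   ,  
[... 228 characters left out ...]
21, 0.12  ]), array([-0.0038,  0.0437,  0.15  ]), array([-0.0086,  0.0453,  0.18  ]), array([-0.0133,  0.0469,  0.21  ])]
lev light [array([0.009 , 0.0557, 0.12  ]), array([0.004, 0.057, 0.15 ]), array([-0.0009,  0.0584,  0.18  ]), array([-0.0059,  0.0597,  0.21  ])]
knob [array([0.0127, 0.1352, 0.12  ]), array([0.0076, 0.1349, 0.15  ]), array([0.0026, 0.1346, 0.18  ]), array([-0.0024,  0.1343,  0.21  ])]
xbar l [array([0.0402, 0.1254, 0.12  ]), array([0.0346, 0.1253, 0.15  ]), array([0.029 , 0.1252, 0.18  ]), array([0.0234, 0.1252, 0.21  ])]
xbar r [array([-0.0199,  0.1249,  0.12  ]), array([-0.0243,  0.1249,  0.15  ]), array([-0.0286,  0.1248,  0.18  ]), array([-0.033 ,  0.1247,  0.21  ])]
```

View pics/td.png

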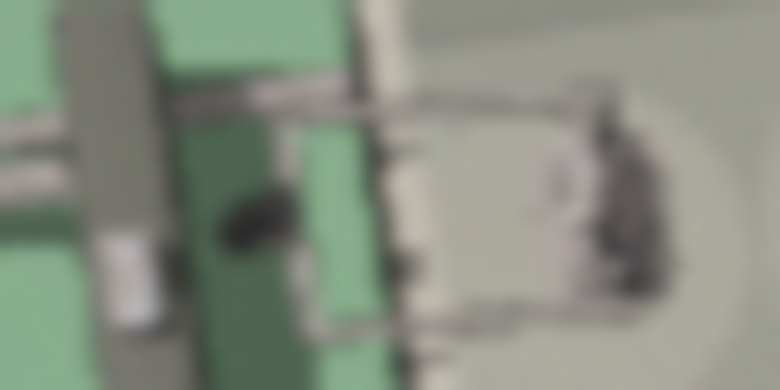

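View pics/sd.png

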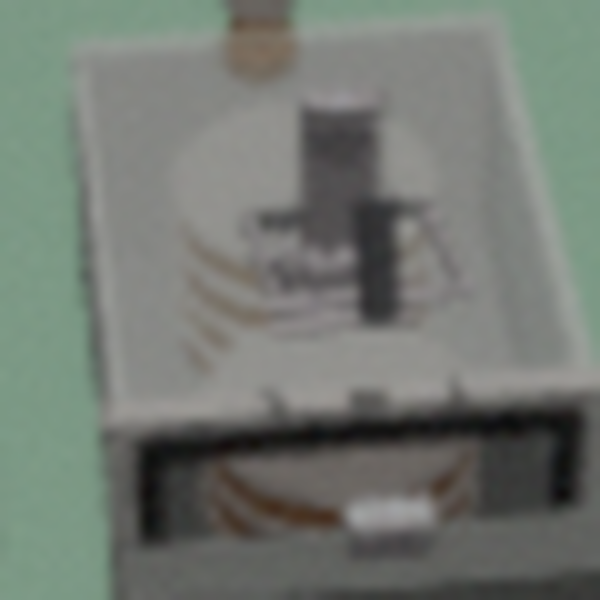

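```bash
cat > r.py <<'E'
from h import *
from cell import manip, hand, ik, grab_frame
from scipy.spatial.transform import Rotation as Ro
def quat(pitch=0,flip=False):
    # pitch: rotation about chamber x (positive: tool top leans to -y, tips toward +y)
    x=np.array([1.,0,0])*( -1 if flip else 1); y=np.array([0,0,-1.]); R=np.stack([x,y,np.cross(x,y)],1)
    R=Rc@Ro.from_euler('x',pitch).as_matrix()@R
    q=Ro.from_matrix(R).as_quat();return q[[3,0,1,2]]
def F(n=4):
    f=[]
    for _ in range(n):
        f.append(manip.read_state()['wrist_force']);
        if n>1: manip.wait(.01)
    return Rc.T@np.mean(f,0)
def st():
    s=manip.read_state();return loc(s['eef_pos']),s
def snap(tag):
    for n in('side','top'):
        f=grab_frame(n);C[n]=f;np.savez(f'/tmp/{n}{tag}.npz',**f)
        a,b,s=OFF[n];w=(140,90) if n=='top' else (140,110)
        cv2.imwrite(f'pics/{n}{tag}.png',cv2.resize(f['frame'][b:b+w[1],a:a+w[0]],None,fx=s,fy=s,interpolation=cv2.INTER_CUBIC))
E
python3 - <<'E'
from r import *
for fl in (False,True):
    for p in ((0,.29,.2),(0,.25,.06),(0,.132,.19),(0,-.03,.16)):
        print(fl,p,ik(wor(p),quat(0,fl)))
    print(ik(wor((0,.13,.19)),quat(.35,fl)),ik(wor((0,.13,.19)),quat(-.35,fl)))
E
```

```text
False (0, 0.29, 0.2) [ 0.3087  0.3485  1.8968 -0.      0.8962  0.181 ]
False (0, 0.25, 0.06) [ 0.2277  0.5603  2.0484 -0.      0.5329  0.1   ]
False (0, 0.132, 0.19) [-0.0203  0.3298  1.9632 -0.      0.8486 -0.148 ]
False (0, -0.03, 0.16) [-0.3405  0.4093  1.932  -0.      0.8004 -0.4682]
[-0.2056  0.3645  1.9601  0.4022  0.9751 -0.5875] [ 0.1621  0.3616  1.9652 -0.4601  0.8817  0.3419]
True (0, 0.29, 0.2) None
True (0, 0.25, 0.06) None
True (0, 0.132, 0.19) None
True (0, -0.03, 0.16) [-0.3405  0.4093  1.932  -0.      0.8004  2.6734]
[-0.2056  0.3645  1.9601  0.4022  0.9751  2.5541] None
```

```bash
python3 - <<'E'
from r import *
p=manip.read_state()['eef_pos']
manip.movel([p[0],p[1],.42],rate=.4)
manip.move_pose(wor((0,.30,.30)),quat()); hand.close(f_grip=10)
print(st()[0],st()[1]['time'])
manip.movel(wor((0,.285,.059)),rate=.25)
manip.wait(.2);f0=F(8);print('bias',f0,st()[0],st()[1]['time'])
np.save('/tmp/f0.npy',f0)
for y in (.275,.27,.265,.262,.26,.258):
    manip.movel(wor((0,y,.059)),rate=.05); print(y,st()[0],F()-f0)
    if abs((F()-f0)[1])>5: break
print(st()[1]['time'],st()[1]['opening'])
snap('1')
E
```

```text
[-0.   0.3  0.3] 5.3
bias [-0.0107  0.1869 -0.0621] [0.0003 0.2851 0.0597] 6.6833
0.275 [0.0001 0.2746 0.059 ] [-0.3141  0.2669  0.204 ]
0.27 [-0.      0.2698  0.059 ] [-0.0017 -0.4038  0.4379]
0.265 [0.     0.2648 0.059 ] [-0.1374 -0.0163  0.0068]
0.262 [-0.      0.2619  0.059 ] [-0.1385 -0.2402  0.3183]
0.26 [-0.      0.2599  0.059 ] [ 0.2199 -0.0178  0.6023]
0.258 [-0.      0.2579  0.059 ] [-0.004   0.3279 -0.556 ]
8.6833 0.00019374356145745146
```

View pics/side1.png

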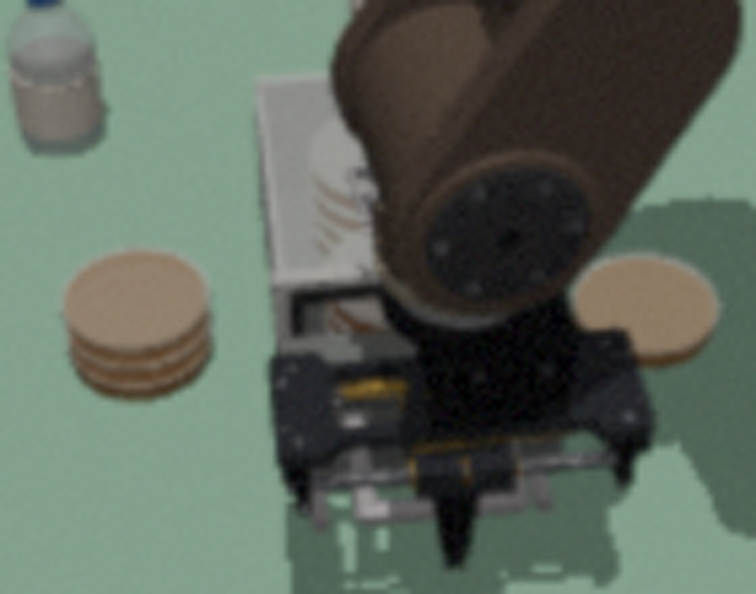

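```bash
python3 - <<'E'
from r import *
f0=np.load('/tmp/f0.npy')
y=.258;log=[]
while y>.185:
    f=(F(2)-f0)[1]; log.append((round(y,4),round(st()[0][1],4),round(f,2)))
    if abs(f)>11: break
    y-= (.004 if y>.213 else .0010) if abs(f)<4.5 else .00035
    manip.movel(wor((0,y,.059)),rate=.06)
for l in log: print(l)
manip.wait(.3); print(F(8)-f0,st()[0],st()[1]['time'])
E
```

```text
(0.258, np.float64(0.258), np.float64(-0.18))
(0.254, np.float64(0.2538), np.float64(0.17))
(0.25, np.float64(0.2498), np.float64(-0.57))
(0.246, np.float64(0.2458), np.float64(-0.59))
(0.242, np.float64(0.2418), np.float64(-0.27))
(0.238, np.float64(0.2378), np.float64(-0.29))
(0.234, np.float64(0.2338), np.float64(-0.42))
(0.23, np.float64(0.2298), np.float64(-0.52))
(0.226, np.float64(0.2258), np.float64(-0.32))
(0.222, np.float64(0.2218), np.float64(-0.04))
(0.218, np.float64(0.2178), np.float64(-0.24))
(0.214, np.float64(0.2144), np.float64(9.34))
(0.2136, np.float64(0.2143), np.float64(10.96))
(0.2133, np.float64(0.2141), np.float64(12.95))
[ 0.0325 13.2671  0.6721] [-0.      0.2141  0.059 ] 12.6333
```

```bash
python3 - <<'E'
from r import *
snap('2')
E
```

```text
(no output)
```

View pics/side2.png

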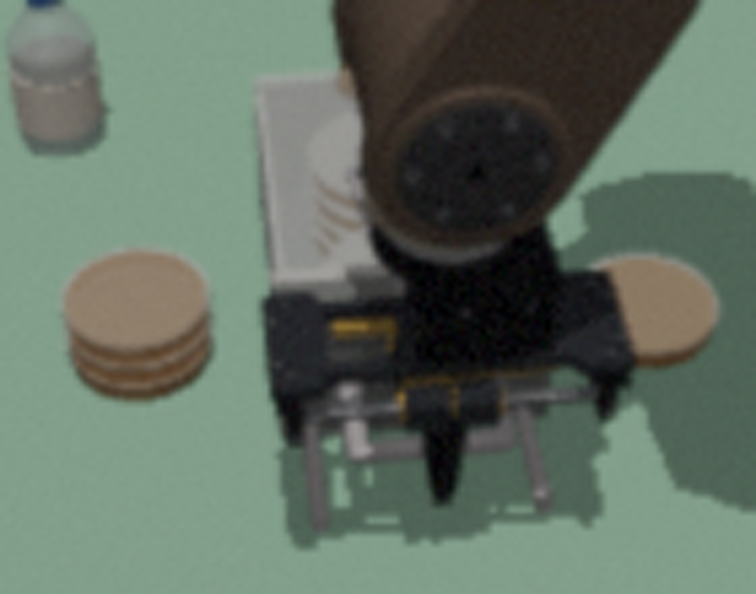

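View pics/top2.png

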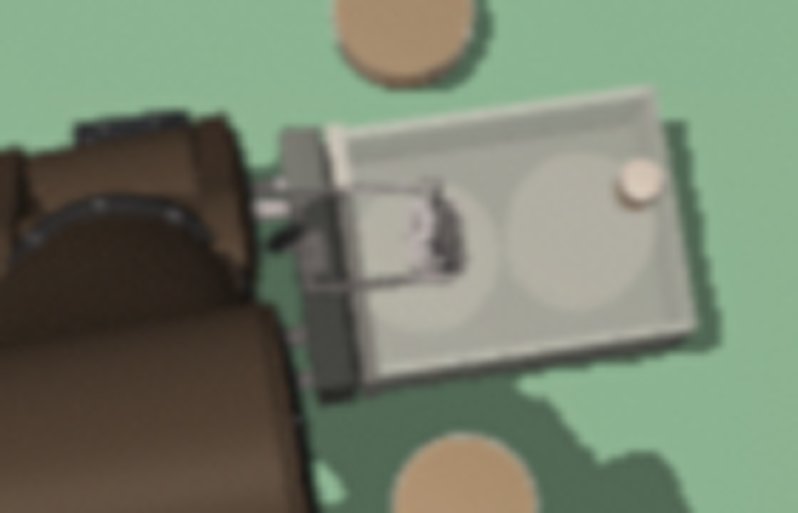

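```bash
python3 - <<'E'
from r import *
manip.movel(wor((0,.235,.059)),rate=.1)
manip.movel(wor((0,.26,.28)),rate=.3)
hand.open_jaws()
manip.move_pose(wor((0,.23,.33)),quat(.35))
manip.move_pose(wor((-.0,.26,.35)),quat(0))
print(st()[0],st()[1]['time'],F())
snap('3')
E
```

```text
[-0.0006  0.262   0.3494] 16.4417 [-0.5642 -0.3298 -0.5715]
```

View pics/side3.png

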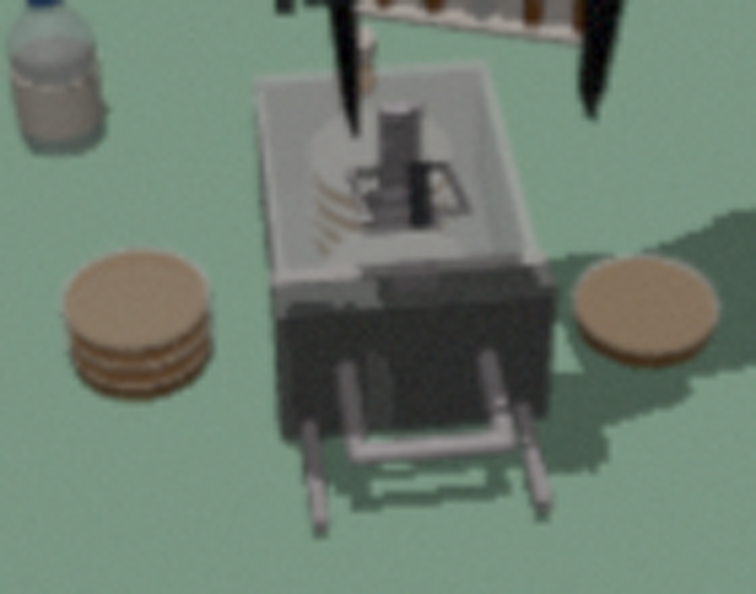

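View pics/top3.png

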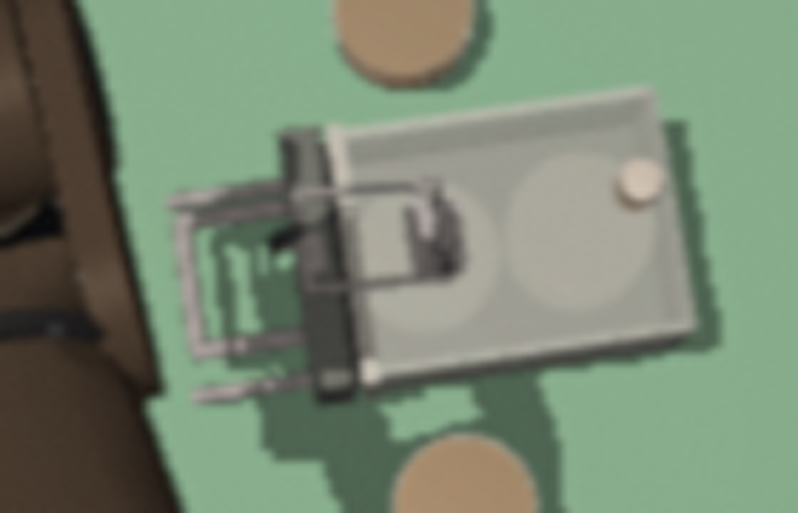

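```bash
python3 - <<'E'
from h import *
import numpy as np
L=lambda n,t:C.__setitem__(n,dict(np.load(f'/tmp/{n}{t}.npz')))
def bar(t,pt,ps):
    L('top',t);L('side',t)
    for n,(a,b) in(('top',pt),('side',ps)):
        A,B=crop(n,a),crop(n,b)
        for sg in(1,-1):
            l=edge(n,A,B,w=2.5,sign=sg,trim=.2); m=l[0]; print(t,n,sg,onz(n,m,.06)[1],l[2])
bar('0',((105,235),(116,360)),((368,523),(528,514)))
bar('3',((188,215),(204,350)),((358,452),(510,438)))
# keeper/crossbar/knob/lever in images
L('top','3');L('side','3')
for nm,q in(('xbarL',(352,210)),('xbarR',(468,210)),('xL2',(348,185))):
    o,d=ray('side',crop('side',q));o=loc(o);d=Rc.T@d;print(nm,o+d*(.125-o[1])/d[1])
for nm,q in(('lev tip',(400,107)),):
    o,d=ray('side',crop('side',q));o=loc(o);d=Rc.T@d;print(nm,o+d*(.058-o[1])/d[1])
for nm,q in(('knob top',(418,165)),('bot',(422,222))):
    o,d=ray('side',crop('side',q));o=loc(o);d=Rc.T@d;print(nm,[o+d*(y-o[1])/d[1] for y in(.13,.135,.14)])
E
python3 - <<'E'
import cv2
s=cv2.imread('pics/side3.png')
t=cv2.imread('pics/top3.png')
cv2.imwrite('pics/z3.png',cv2.resize(s[90:300,330:500],None,fx=2.8,fy=2.8))
cv2.imwrite('pics/z3t.png',cv2.resize(t[110:420,150:480],None,fx=1.9,fy=1.9))
E
```

```text
0 top 1 0.2466239141364474 0.104328826
0 top -1 0.239237225096153 0.13534735
0 side 1 0.2558665878023344 0.038359046
0 side -1 0.24897581452461467 0.080808595
3 top 1 0.18656387184316323 0.7730266
3 top -1 0.1891380071798572 0.18342832
3 side 1 0.18689022717162698 0.30547154
3 side -1 0.20006098539747455 0.16823427
xbarL [0.0354 0.125  0.1712]
xbarR [-0.0267  0.125   0.1653]
xL2 [0.0373 0.125  0.1885]
lev tip [0.0018 0.058  0.1861]
knob top [array([0.0013, 0.13  , 0.2026]), array([0.002 , 0.135 , 0.2067]), array([0.0027, 0.14  , 0.2107])]
bot [array([-0.0014,  0.13  ,  0.1636]), array([-0.0006,  0.135 ,  0.1679]), array([0.0001, 0.14  , 0.1722])]
```

View pics/z3.png

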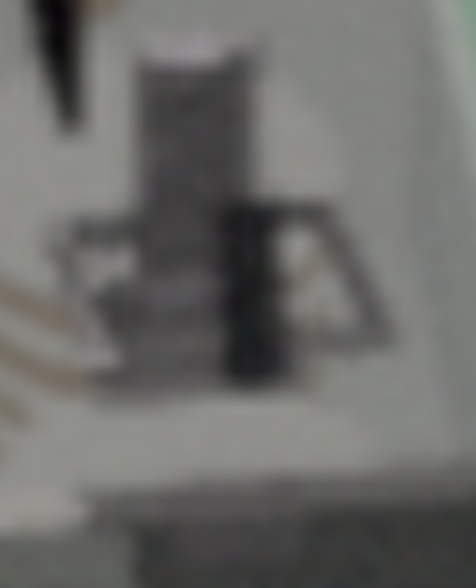

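View pics/z3t.png

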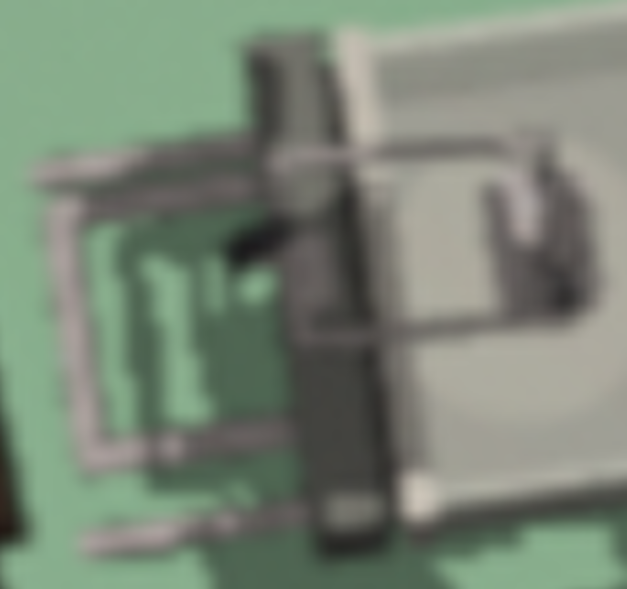

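```bash
python3 - <<'E'
from h import *
for n,(x0,x1,y0,y1),th in(('top',(222,238,200,220),150),('side',(262,290,208,225),150)):
    g=C[n]['frame'][y0:y1,x0:x1].max(2); print(n);print(g)
E
```

```text
top
[[143 139 129 116 118 118 117 116 114 107  89  81  93  96  97  99]
 [113 112 106 104 116 118 117 116 115 108  90  80  95 101 100 101]
 [138 141 129 113 117 118 117 116 115 110  92  79  95 101 101 101]
 [165 169 155 130 119 118 118 116 115 112  95  77  89 100 101 101]
 [152 150 142 128 119 118 117 116 115 113  96  76  86  99 101  99]
 [126 123 121 121 115 117 117 116 115 112  98  77  83  98  99  89]
 [108 106 106 107 109 117 118 117 118 114 103  85  85  96  91  73]
 [100 100  99  99 107 122 131 134 133 123 105  88  83  92  81  58]
 [116 117 115 109 111 138 161 168 160 131  98  82  80  93  83  59]
 [158 159 156 141 123 140 169 182 172 134  86  66  73  93  93  78]
 [173 172 171 158 135 135 161 178 173 142  87  60  68  90  98  95]
 [173 173 173 167 147 134 157 175 176 150  94  62  67  85  99 101]
 [174 173 173 170 152 133 156 176 179 156 104  71  70  85  98 101]
 [173 173 173 170 152 132 154 178 182 161 113  81  79  85  97 101]
 [174 173 173 170 152 129 144 166 165 142 100  82  82  83  96 101]
 [173 174 173 171 154 127 123 125 117 102  86  86  83  80  96 101]
 [173 174 174 171 154 12
[... 1539 characters left out ...]
 98  98  97  97  97  99  96  90  75  78  77  71  74  69  74  77  88  96
   96  99  99  98  97  97  97  97  98  97]
 [ 97  98  98  99  96  98  97  91  76  76  74  77  79  78  79  84  94  97
  100  98  98  97  98  99  97  97  99  98]
 [ 99 101 100 100  98 100  98  96  93  94  93  98  97  97  96  96  96  98
   97  97  98  97  98  96  99  98  96  95]
 [ 99 100 100  98  99  97 100  98 100  99  99 100  99  96  97  97  95  92
   91  92  94  95  93  90  90  87  89  84]
 [ 99  99  93  94  93  92  92  92  94  95  94  93  91  91  89  84  80  73
   68  70  66  64  63  60  61  61  63  59]
 [ 91  85  79  83  79  72  68  64  67  64  63  63  61  62  65  64  60  60
   59  62  60  57  59  57  59  59  59  57]]
```

```bash
python3 - <<'E'
from h import *
print(onz('top',(227.6,211),.122),onz('top',(231.4,211),.122))
# cap outer top edge in top photo at rows away from keeper (row 201), and side
print('cap edges row 200-203', onz('top',(231.9,201),.106))
for r in (196,219,225): print(r,C['top']['frame'][r,218:240].max(1))
f=C['side']['frame']
for c in(255,292): print('side col',c,f[205:235,c].max(1))
# side: lip bright rows at col 272: half rows ~213.. 217.6
print(onz('side',(273,214.0),.122),onz('side',(273,217.6),.122))
E
```

```text
[0.0025 0.1768 0.122 ] [0.0007 0.1643 0.122 ]
cap edges row 200-203 [0.0368 0.1585 0.106 ]
196 [172 173 173 174 172 160 136 119 117 117 115 115 112  95  77  85  90  93
  92  95 103 123]
219 [169 174 173 173 174 173 174 173 168 147 123 119 119 118 117 112  97  79
  85  98 101 100]
225 [120 141 149 152 152 153 152 150 149 143 129 120 120 118 117 116 112  96
  77  87  99 101]
side col 255 [155 143  88  53  26  32  63  77  82  77  77  74  68  73  98  98  98 102
 100  93  72  58  59  60  59  59  63  60  61  59]
side col 292 [ 70  40  30  33  36  37  41  45  47  48  66  95  97 100  97  96  91  71
  61  55  60  60  54  59  55  58  58  57  56  56]
[0.0015 0.1621 0.122 ] [0.0034 0.1769 0.122 ]
```

```bash
python3 - <<'E'
from h import *
for n,p in(('top',(223.6,196)),('top',(227.,219)),('side',(255,224.7)),('side',(292,221.75))): print(n,onz(n,p,.106))
for n in('top','side'): C[n]=dict(np.load(f'/tmp/{n}3.npz'))
t=C['top']['frame']
for r in (192,225,228): print(r,t[r,232:262].max(1))
f=C['side']['frame']
for c in(250,292): print('side col',c,f[195:225,c].max(1))
E
```

```text
top [0.0579 0.184  0.106 ]
top [-0.0216  0.183   0.106 ]
side [0.0557 0.1836 0.106 ]
side [-0.0508  0.1835  0.106 ]
192 [173 173 174 173 174 171 151 105  70  68  90 111 113 104  89 116 168 190
 178 151 140 140 139 141 140 141 141 141 145 146]
225 [141 112  98  95  93  93  94  94  92  90  88  79  68  67  67  67  67  67
  60  53  75 105 117 133 153 160 161 161 161 160]
228 [ 99  99 100 100 102 107 110 104 101 102 100  90  74  68  68  67  66  66
  64  53  70 132 175 179 171 165 164 166 168 168]
side col 250 [135 135 135 135 135 135 133 133 135 139 149 144 111  97  94  88  62  57
  53  44  46  45  47  47  43  46  42  45  46  45]
side col 292 [154 155 155 154 150 146 149 148 137  76  56  53  57  57  57  47  42  42
  43  42  44  41  44  42  43  44  44  43  46  46]
```

```bash
python3 - <<'E'
from h import *
for n,p in(('top',(238.6,192)),('top',(243.,225)),('side',(250,210.7)),('side',(292,209.7))): print(n,onz(n,p,.106))
# mouth edge of chamber (photo0) & far edge, rows
for n in ('top','side'):
  pass
t=C['top']['frame']
for r in(192,200,225): print(r,t[r,240:262].max(1), t[r,300:318].max(1))
E
```

```text
top [0.0643 0.1319 0.106 ]
top [-0.0493  0.1327  0.106 ]
side [0.0651 0.1236 0.106 ]
side [-0.0594  0.1333  0.106 ]
192 [172 173 172 173 174 168 140 121 167 188 177 151 139 139 139 140 140 141
 140 142 143 145] [159 161 160 157 154 152 143 122 103  99 108 137 166 172 172 172 172 171]
200 [108 133 156 160 162 164 159 131  99 135 167 171 168 167 165 165 169 170
 171 170 171 171] [126 131 139 139 137 140 149 152 136 108  99 107 137 166 173 171 171 171]
225 [101 101 100 100 107 137 167 174 173 170 153 115 127 178 195 186 173 167
 162 160 160 160] [ 89  82  76  73  72  72  70  67  70  84  94  99  99 101 107 119 143 167]
```

```bash
cat >> r.py <<'E'
from scipy.optimize import brentq
YP,ZP,X0=.047,.114,.0012
def xbar(th,s):
    a=3.459-th; py,pz=YP+.016*np.cos(a),ZP+.016*np.sin(a)
    return np.array([py+.09*np.cos(s)-.003*np.sin(s),pz+.09*np.sin(s)+.003*np.cos(s)])
def knob(th,s,k=0.):  # k: extra height along the peg
    return xbar(th,s)+.016*np.array([np.cos(s),np.sin(s)])+(.023+k)*np.array([-np.sin(s),np.cos(s)])
def solve(y,z,th0=1.7,s0=0.):
    from scipy.optimize import least_squares
    r=least_squares(lambda v:xbar(*v)-[y,z],[th0,s0],bounds=([0,-.8],[1.95,.9]),xtol=1e-12,ftol=1e-14)
    return r.x, np.linalg.norm(r.fun)
def grip_tcp(K,s): # grasp point 5mm behind tcp
    return np.array([X0,K[0]+.005*np.sin(s),K[1]-.005*np.cos(s)])
E
python3 - <<'E'
from r import *
s=.43
K=np.array([.131,.197])+.002*np.array([-np.sin(s),np.cos(s)])
print(xbar(1.75,.44),knob(1.75,.44),solve(.131,.13),solve(.131,.1085),solve(.1248,.112))
up=np.array([-np.sin(s),np.cos(s)])
pre=grip_tcp(K+.07*up,s); g=grip_tcp(K,s)
manip.move_pose(wor(pre),quat(s)); print(st()[0],pre)
manip.movel(wor(g),rate=.15); print(st()[0],g,F(),st()[1]['time'])
snap('4')
E
```

```text
[0.1249 0.1709] [0.1296 0.1985] (array([ 1.501 , -0.0202]), np.float64(2.6640729692155748e-09)) (array([ 1.6649, -0.2699]), np.float64(5.28450444205174e-07)) (array([ 1.1083, -0.1824]), np.float64(4.123904755772612e-08))
[0.0012 0.1025 0.258 ] [0.0012 0.1031 0.2579]
[0.0016 0.1328 0.1951] [0.0012 0.1323 0.1943] [ 0.2498 -0.5974 -0.0343] 17.9917
```

View pics/side4.png

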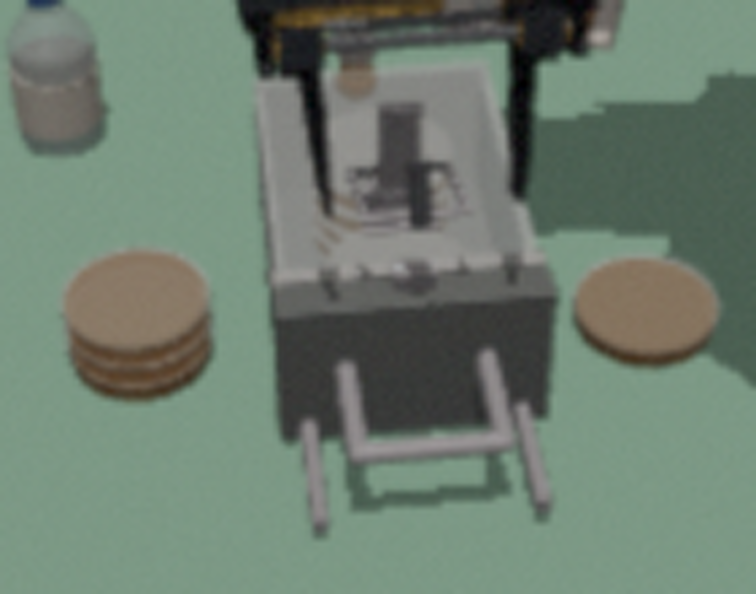

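View pics/top4.png

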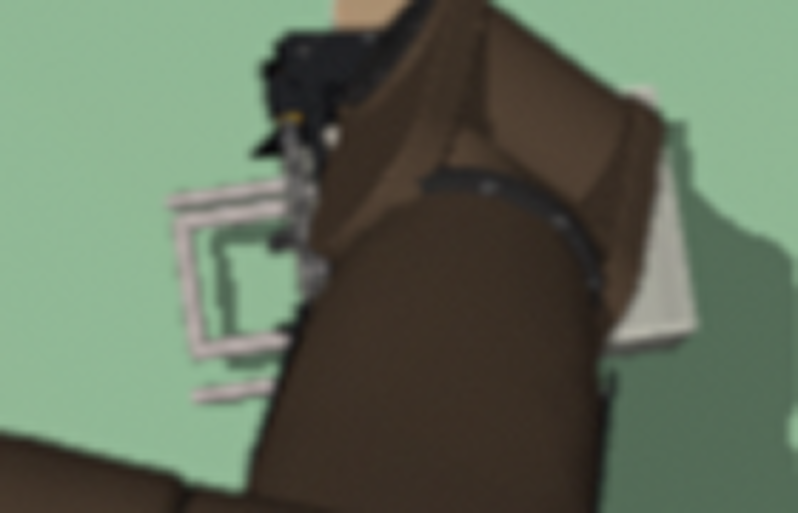

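```bash
python3 - <<'E'
from r import *
hand.close(f_grip=20); manip.wait(.2)
print(st()[1]['opening'],F(),st()[0],st()[1]['time'],st()[1]['moment'])
snap('5')
E
```

```text
0.011536730693566779 [ 4.7624  0.745  -0.4093] [0.0023 0.132  0.1946] 19.6 [ 0.0035 -0.983  -0.43  ]
```

View pics/side5.png

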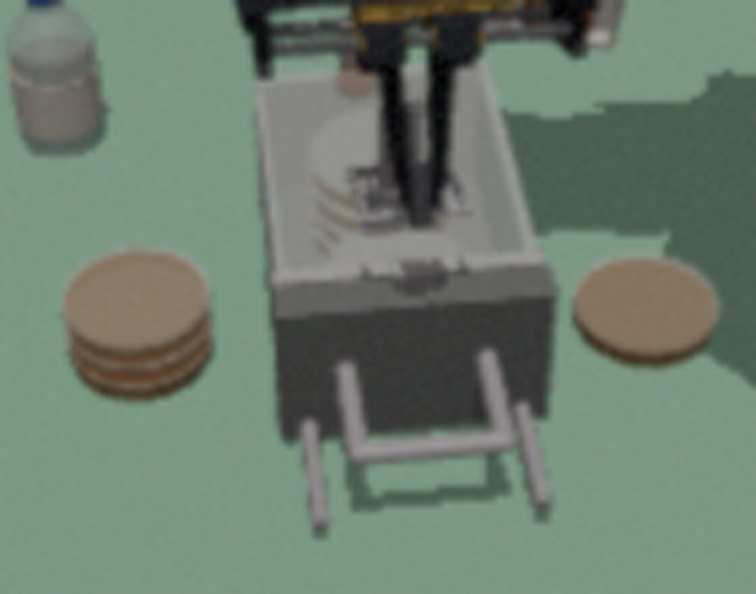

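```bash
sed -i 's/X0=.047,.114,.0012/X0=.047,.114,.0026/' r.py; cat >> r.py <<'E'
def goto(y,z,k=.002,rate=.06,th0=1.7,s0=0.):
    (th,s),e=solve(y,z,th0,s0)
    if e>1e-4: print('unreachable',y,z,e)
    manip.movel(wor(grip_tcp(knob(th,s,k),s)),quat(s),rate=rate)
    return th,s
E
python3 - <<'E'
from r import *
o,d=ray('side',(0,0))
C['side']=dict(np.load('/tmp/side5.npz'))
f=C['side']['frame']; print(f[196:216,268:278].max(2).mean(1))
f0=F();print(f0)
for y,z in((.1275,.16),(.1295,.15),(.131,.14),(.131,.13)):
    r=goto(y,z); print(y,z,np.round(r,3),F(2)-f0,st()[0][0])
print(st()[1]['opening'],st()[1]['time'])
snap('6')
E
```

```text
[ 85.4 111.6 141.7 146.5 146.5 146.1 140.9 121.  103.6  92.5  76.6  71.6
  76.1  87.2  95.6  84.5  61.1  57.8  59.   58.9]
[ 5.0806  0.493  -0.2179]
0.1275 0.16 [1.622 0.313] [-3.3759  0.3919 -0.9443] 0.002716489347290414
0.1295 0.15 [1.563 0.2  ] [-3.0549 -0.1471 -1.6596] 0.0026914761373722338
0.131 0.14 [1.545 0.088] [-3.6221  0.1713 -1.3653] 0.0026627216532577333
0.131 0.13 [ 1.501 -0.02 ] [-2.9627 -0.4056 -1.6263] 0.0026978758400173224
0.011183313954335885 21.1917
```

View pics/side6.png

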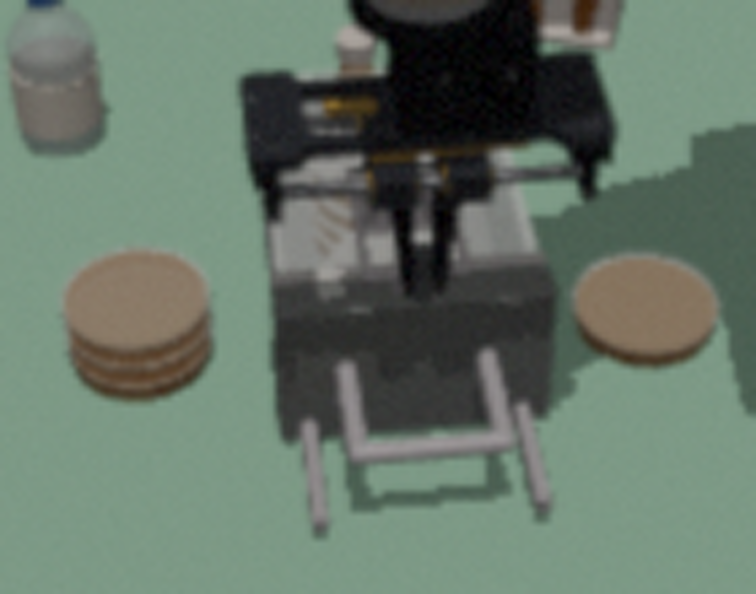

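View pics/top6.png

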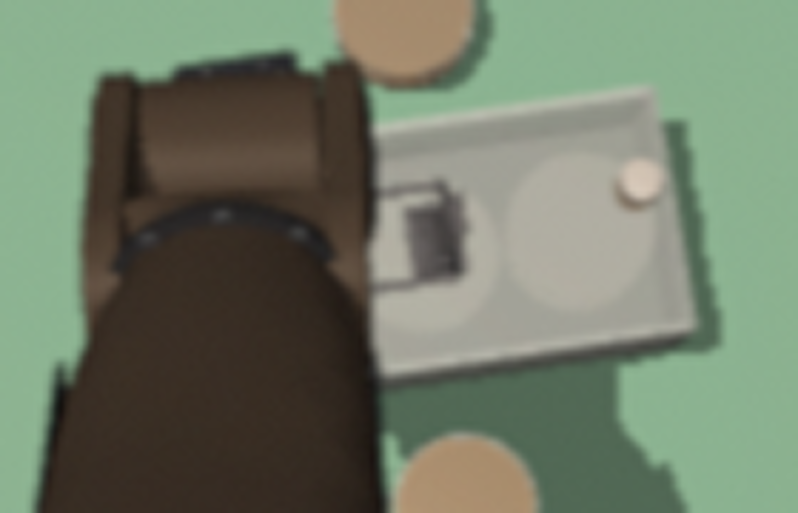

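```bash
python3 - <<'E'
from r import *
f0=F(6);z=.130
while z>.1005:
    z-=.003 if z>.1135 else .001
    r=goto(.131,z,rate=.04); f=F(2)-f0; print(round(z,4),np.round(r,3),f)
    if abs(f[2])>4 or abs(f[1])>5: break
print(st()[0],st()[1]['opening'],st()[1]['time'])
E
```

```text
0.127 [ 1.502 -0.054] [-0.0876 -4.2072 -0.7277]
0.124 [ 1.509 -0.087] [ 0.7117 -4.9221 -0.9794]
0.121 [ 1.524 -0.122] [ 0.2122 -5.4276 -1.0646]
[0.0026 0.1492 0.139 ] 0.011336972643633687 22.1417
```

```bash
python3 - <<'E'
from r import *
f0=F(6);z=.121;print(f0)
while z>.1005:
    z-=.002 if z>.1135 else .001
    r=goto(.131,z,rate=.04); f=F(2); print(round(z,4),np.round(r,3),f)
    if abs((f-f0)[2])>3.5 or abs(f[1])>9: break
print(st()[0],st()[1]['opening'],st()[1]['time'])
E
```

```text
[ 2.2931 -2.0443 -1.935 ]
0.119 [ 1.538 -0.145] [ 2.305  -2.6482 -2.4044]
0.117 [ 1.555 -0.168] [ 2.9704 -2.8876 -1.814 ]
0.115 [ 1.576 -0.192] [ 2.5844 -2.578  -1.492 ]
0.113 [ 1.599 -0.216] [ 2.2802 -2.4073 -1.338 ]
0.112 [ 1.613 -0.228] [ 1.4701 -1.7969  4.5951]
[0.0027 0.1511 0.1283] 0.01149011747554332 23.525
```

```bash
python3 - <<'E'
from r import *
k=.0055
r=goto(.131,.112,k=k,rate=.04);print(np.round(r,3),F(2),st()[0])
y=.131
while y>.119:
    y-=.001
    r=goto(y,.112,k=k,rate=.03,th0=r[0],s0=r[1]); f=F(2); print(round(y,4),np.round(r,3),f)
    if f[1]>9 or abs(f[2])>6: break
print(st()[0],st()[1]['opening'],st()[1]['time'])
E
```

```text
[ 1.613 -0.228] [ 2.4868 -2.3003 -2.588 ] [0.0026 0.1519 0.1313]
0.13 [ 1.543 -0.224] [ 1.7981  4.6905 -1.4656]
0.129 [ 1.47  -0.219] [ 2.0554  4.6702 -1.107 ]
0.128 [ 1.393 -0.213] [ 2.0438  5.2572 -1.8398]
0.127 [ 1.312 -0.205] [ 2.3808  4.6837 -1.7492]
0.126 [ 1.224 -0.196] [ 1.916   4.7983 -1.2794]
0.125 [ 1.129 -0.185] [ 2.9433  7.4351 -1.2075]
0.124 [ 1.021 -0.171] [ 2.3497 12.1889  0.093 ]
[0.0026 0.1447 0.1324] 0.011389984597389772 25.6583
```

```bash
python3 - <<'E'
from r import *
k=.0055;r=(1.05,-.17)
for z in(.113,.114,.115,.116,.117,.118):
    r=goto(.1248,z,k=k,rate=.03,th0=r[0],s0=r[1]); f=F(2); print(z,np.round(r,3),f)
    if f[2]<-6: break
r=goto(.1248,.1135,k=k,rate=.03,th0=r[0],s0=r[1]);print(F(2),st()[0],st()[1]['time'])
snap('7')
E
```

```text
0.113 [ 1.093 -0.169] [ 2.8638  5.2248 -2.283 ]
0.114 [ 1.08  -0.156] [ 2.4504  7.5112 -1.7178]
0.115 [ 1.068 -0.144] [ 2.5593  7.5525 -1.6679]
0.116 [ 1.057 -0.131] [ 2.9797  7.4066 -1.3152]
0.117 [ 1.047 -0.119] [ 3.1426  6.9524 -1.6972]
0.118 [ 1.039 -0.106] [ 4.6372  6.6114 -9.8998]
[ 3.1249  3.184  -4.5774] [0.0026 0.1445 0.134 ] 27.6167
```

View pics/top7.png

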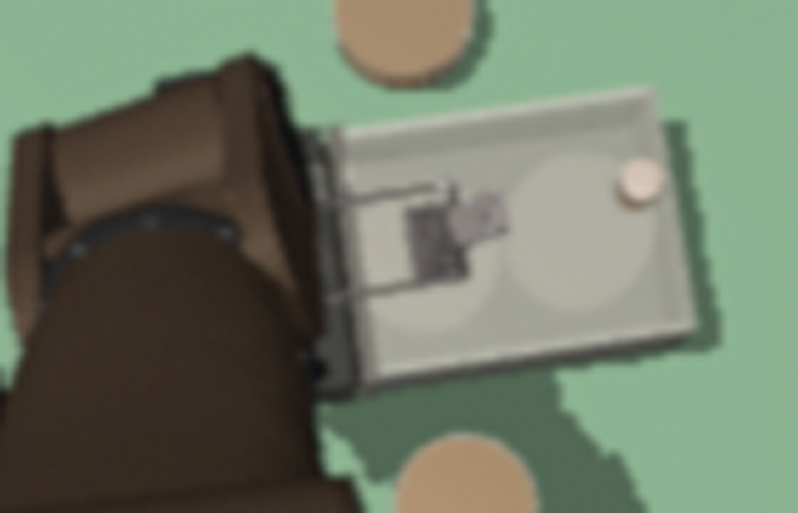

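View pics/side7.png

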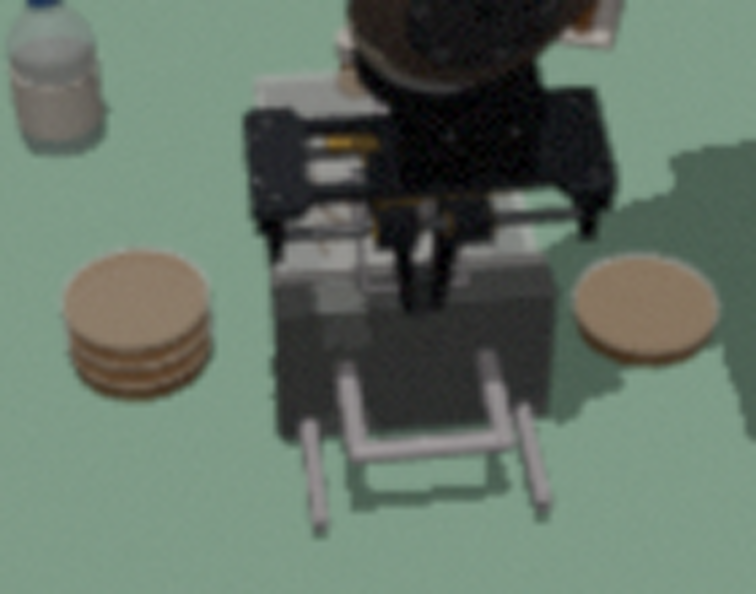

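```bash
python3 - <<'E'
from r import *
hand.open_jaws(); 
p,s=st(); print(F(2),p,s['opening'])
a=.125
q=p+.08*np.array([0,np.sin(a),np.cos(a)])
manip.movel(wor(q),rate=.2)
manip.move_pose(wor((0,.16,.34)),quat(0))
print(st()[0],st()[1]['time'],F(2))
snap('8')
E
```

```text
[-0.2568 -0.0048  0.009 ] [0.0026 0.1444 0.1341] 0.09481930137936752
[-0.0002  0.1596  0.3389] 30.25 [ 0.4474  0.0671 -0.1196]
```

View pics/side8.png

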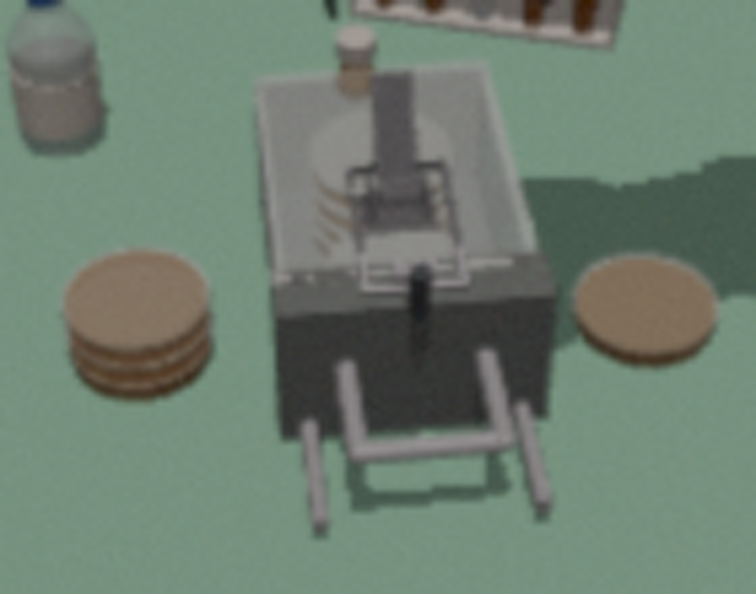

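View pics/top8.png

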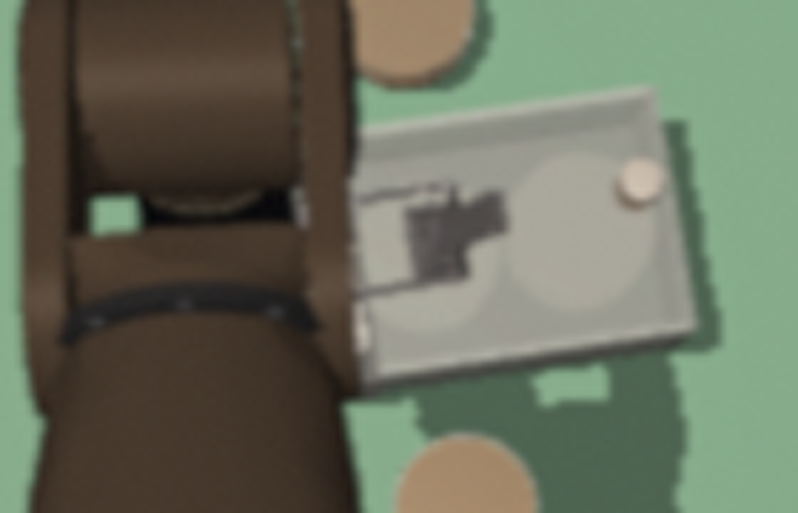

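```bash
cat > lv.py <<'E'
from r import *
HD=.010
def corner(th,rho=.056,h=.004): return np.array([YP-rho*np.cos(th)+h*np.sin(th),ZP+rho*np.sin(th)+h*np.cos(th)])
def tcp(th,**k):
    c=corner(th,**k);return np.array([.002,c[0]+HD,c[1]+.014])
E
python3 - <<'E'
from lv import *
hand.close(f_grip=20)
a=tcp(1.3)
manip.move_pose(wor((.002,a[1]+.01,.26)),quat(0))
manip.movel(wor(a),rate=.15); manip.wait(.1); f0=F(6);np.save('/tmp/f1.npy',f0);print(f0,st()[0],st()[1]['time'])
th=1.3
while th>.75:
    th-=.05; manip.movel(wor(tcp(th)),rate=.05); f=F(2)-f0; print(round(th,2),f)
    if np.linalg.norm(f)>18: break
print(st()[0],st()[1]['time'])
snap('9')
E
```

```text
[ 0.2351 -0.0651  0.1219] [0.0025 0.046  0.1841] 33.2917
1.25 [ 0.0569  0.8775 -0.1883]
1.2 [-0.2174  0.3835 -0.5386]
1.15 [-0.2315 -0.5216  0.3351]
1.1 [ 0.321   0.1239 -0.2866]
1.05 [-0.5674  0.1085  0.1119]
1.0 [-0.5563  0.7279  0.925 ]
0.95 [0.3355 1.6993 0.4857]
0.9 [-0.0356  0.8138  0.4039]
0.85 [-0.3601  0.6081  0.3982]
0.8 [-0.0426  1.3783  0.1956]
0.75 [-0.47    1.3323 -0.0958]
[0.002  0.0187 0.169 ] 36.225
```

View pics/side9.png

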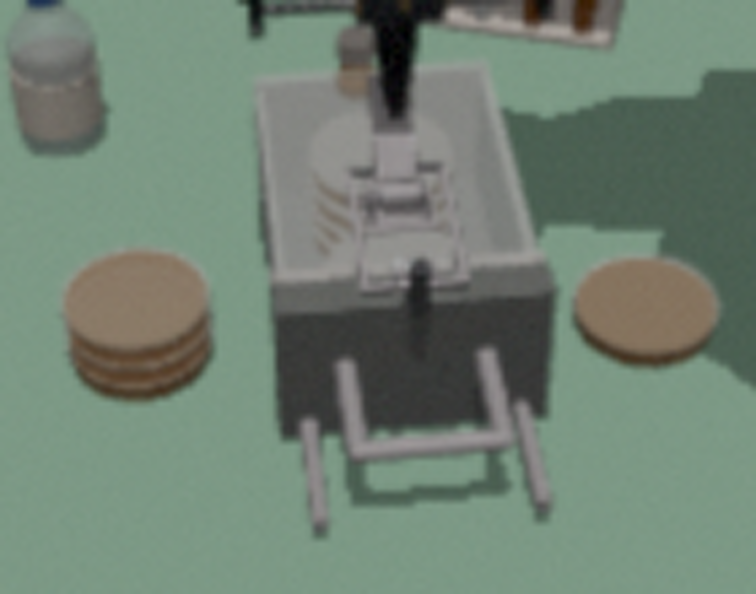

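```bash
python3 - <<'E'
from lv import *
f0=np.load('/tmp/f1.npy');th=.75
while th>.3:
    th-=.05; manip.movel(wor(tcp(th)),rate=.05); f=F(2)-f0; print(round(th,2),f)
    if np.linalg.norm(f)>16: break
print(st()[0],st()[1]['time'])
snap('10')
E
```

```text
0.7 [-0.3822  1.5029  0.6571]
0.65 [-0.4051  1.9653  0.8597]
0.6 [-0.3507  1.5449  0.225 ]
0.55 [0.095  0.5844 0.8499]
0.5 [ 0.3075  1.1115 -0.452 ]
0.45 [0.0402 0.129  0.1324]
0.4 [-0.6653  0.1499 -0.7993]
0.35 [ 0.2118 -0.3845  0.3002]
0.3 [-0.2077 -0.342  -0.4314]
[0.002  0.0046 0.1482] 38.725
```

View pics/side10.png

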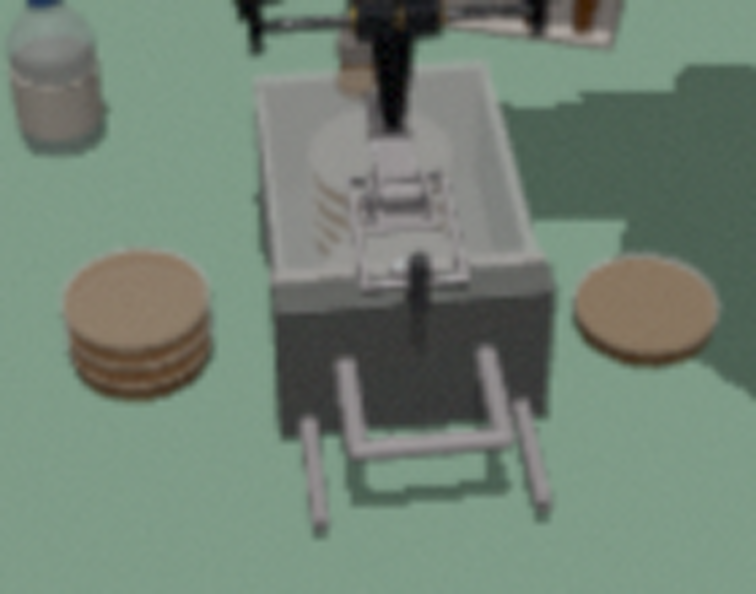

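View pics/top10.png

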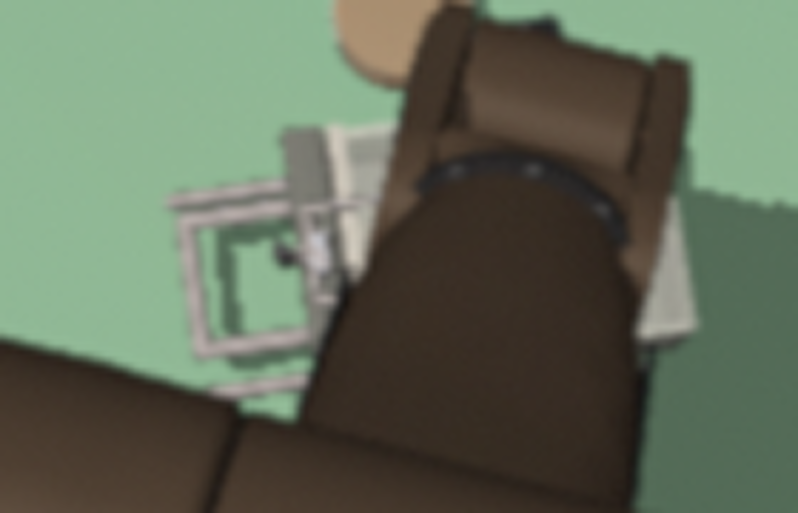

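```bash
python3 - <<'E'
from lv import *
def pc(p):
    q=proj('side',wor(p));a,b,s=OFF['side'];return np.round((q-[a,b]+.5)*s-.5,0)
for nm,p in(('seat L',(.030,.1248,.112)),('seat R',(-.025,.1248,.112)),('out L',(.030,.131,.1085)),('lip top',(.0025,.1263,.122)),('lip back',(.0025,.1138,.122)),('cap edge',(.0025,.133,.106)),('tip th0',(.002,YP-.068,.122)),('tip .5',(.002,YP-.068*np.cos(.5)+.004,.114+.068*np.sin(.5)+.007)),('tip .9',(.002,YP-.068*np.cos(.9)+.006,.114+.068*np.sin(.9)+.005))): print(nm,pc(p))
manip.movel(wor((.002,.03,.25)),rate=.3)
manip.movel(wor((.002,.03,.36)),rate=.3)
print(st()[1]['time']);snap('11')
E
```

```text
seat L [363. 292.]
seat R [462. 284.]
out L [364. 304.]
lip top [413. 276.]
lip back [410. 261.]
cap edge [414. 306.]
tip th0 [383. 113.]
tip .5 [386.  83.]
tip .9 [390.  77.]
39.8417
```

View pics/side11.png

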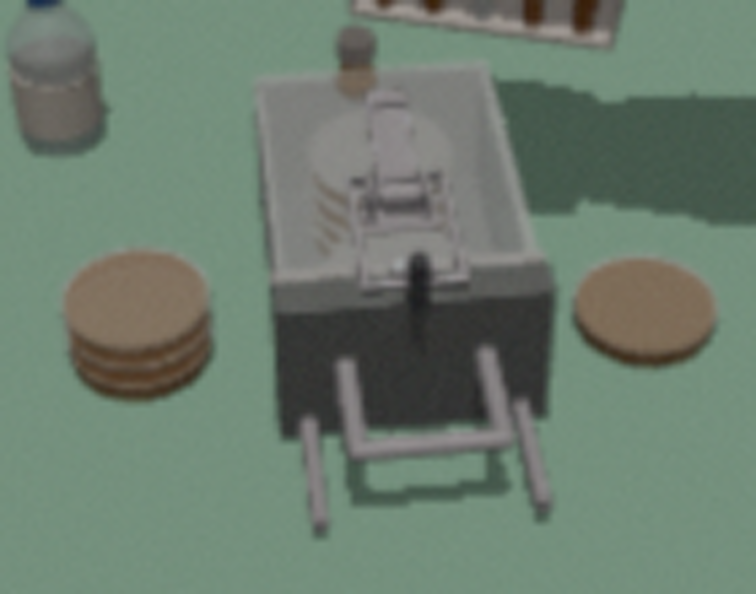

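```bash
python3 - <<'E'
from lv import *
y=-.003
manip.movel(wor((.002,y,.20)),rate=.3)
manip.movel(wor((.002,y,.165)),rate=.15); manip.wait(.1); f0=F(6)
z=.165
while z>.128:
    z-=.003 if z>.137 else .001
    manip.movel(wor((.002,y,z)),rate=.05); f=F(2)-f0; print(round(z,4),f,st()[0][2])
    if f[2]>14: break
manip.wait(.3);print(F(6)-f0,st()[0],st()[1]['time'])
E
```

```text
0.162 [ 0.3683 -0.4358 -0.5665] 0.16216897825898213
0.159 [ 0.8704  0.319  -0.1456] 0.1588357810674318
0.156 [ 0.6262 -0.0624  0.2646] 0.15582187877018389
0.153 [-0.2456 -0.3374 -0.4819] 0.15286116386812887
0.15 [ 0.369  -0.7947  0.4213] 0.14984671650067946
0.147 [-0.0153  0.386   0.2152] 0.14685628662147168
0.144 [-0.0062  0.0546  0.0595] 0.14384889856697125
0.141 [ 0.1945  0.2538 -0.9008] 0.14086681434631168
0.138 [0.6314 0.0102 0.2526] 0.13783943381898464
0.135 [-1.8156  0.4084  8.8287] 0.13552745464990423
0.134 [-2.2156  1.1039 16.7147] 0.1350961314444724
[-2.8977  1.7995 16.1872] [ 0.0025 -0.0031  0.1351] 44.45
```

```bash
python3 - <<'E'
from lv import *
manip.movel(wor((.002,-.003,.25)),rate=.3)
manip.movel(wor((.002,.03,.36)),rate=.3); hand.open_jaws()
manip.move_pose(wor((0,.36,.36)),quat(0))
print(st()[1]['time']);snap('12')
E
```

```text
48.3
```

View pics/side12.png

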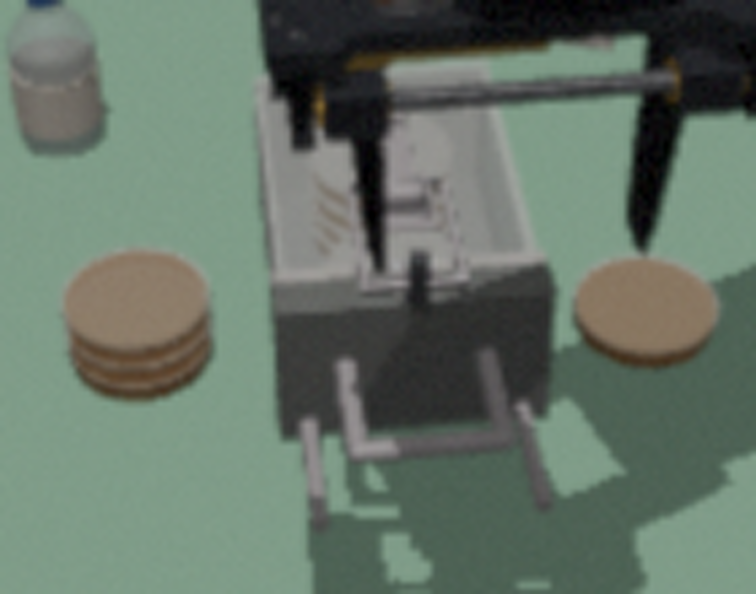

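View pics/top12.png

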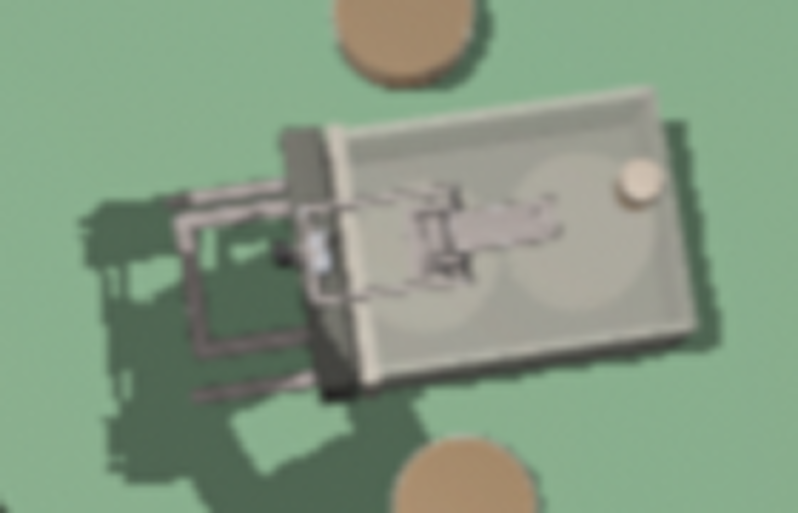

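```bash
python3 - <<'E'
from lv import *
manip.move_pose(wor((0.1,.5,.36)),quat(0))
snap('13');print(st()[1]['time'])
s=cv2.imread('pics/side13.png');t=cv2.imread('pics/top13.png')
cv2.imwrite('pics/z13.png',np.hstack([cv2.resize(s[70:320,300:520],(390,443)),cv2.resize(t[170:340,260:600],(400,443))]))
print('bar/lev tip',onz('top',crop('top',(562,215)),.122),onz('top',crop('top',(312,255)),.114))
E
```

```text
49.225
bar/lev tip [ 0.0026 -0.0276  0.122 ] [0.0014 0.1209 0.114 ]
```

View pics/z13.png

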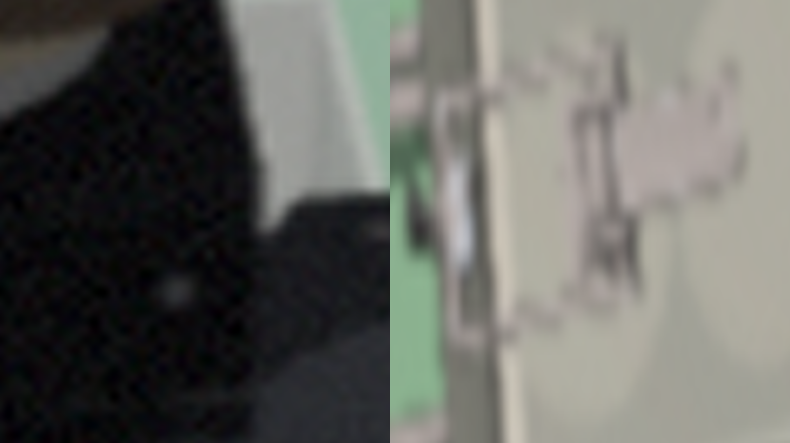

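```bash
python3 - <<'E'
from lv import *
manip.move_pose((.2,.6,.38),quat(0))
snap('14');print(st()[1]['time'])
s=cv2.imread('pics/side14.png')
cv2.imwrite('pics/z14.png',cv2.resize(s[70:320,320:520],None,fx=2.4,fy=2.4))
E
```

```text
50.6917
```

View pics/z14.png

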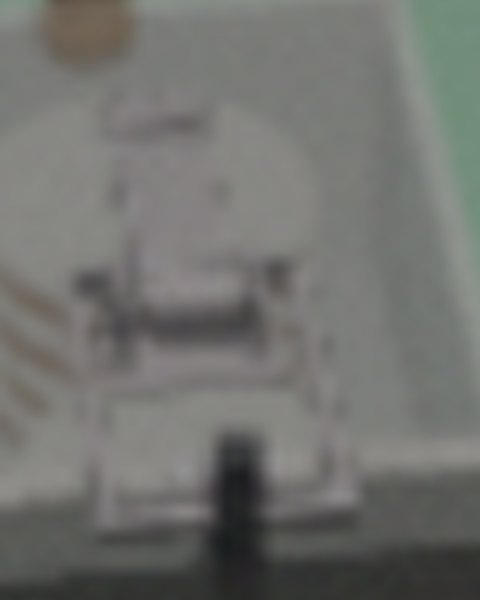

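```bash
python3 - <<'E'
from lv import *
def cap(tag):
    C['top']=dict(np.load(f'/tmp/top{tag}.npz'))
    out=[]
    for a,b in(((285,140),(296,190)),((312,310),(322,385))):
        l=edge('top',crop('top',a),crop('top',b),w=2.5); out.append((onz('top',l[0],.106)[1],l[2]))
    return np.round(out,4)
for t in('3','6','12','14'): print(t,cap(t))
for n in('top','side'):
    a=np.load(f'/tmp/{n}0.npz')['frame'];b=grab_frame(n)['frame'];cv2.imwrite(f'pics/{n}_end.png',np.hstack([b]))
E
```

```text
3 [[0.1314 0.8142]
 [0.1332 0.1952]]
6 [[0.123  1.279 ]
 [0.1186 0.2064]]
12 [[0.1315 0.0537]
 [0.1246 0.9268]]
14 [[0.1315 0.0537]
 [0.1312 0.1871]]
```

View pics/side_end.png

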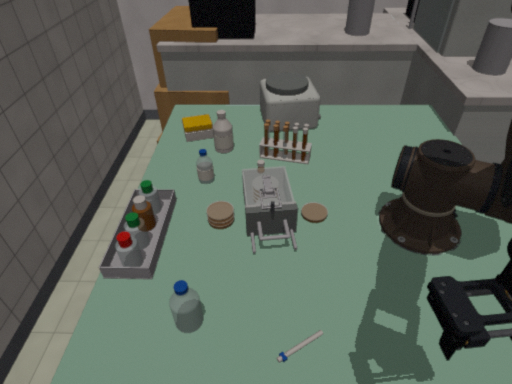

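View pics/top14.png

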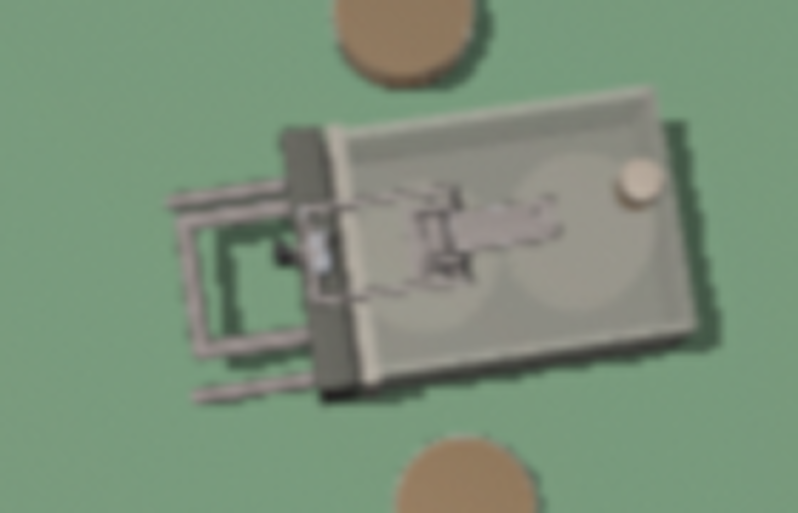

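```bash
python3 - <<'E'
from lv import *
print(F(2),st()[1]['time']); manip.sign_off()
E
```

```text
[-0.2065 -0.1419 -0.4228] 50.8083
the job is handed in; nothing more can be done
```

The chamber is closed, latched and handed in at about 51 s (limit 67 s). The sign-off gives no verdict.

**What I did**
- **Cap:** I pushed it in with closed fingers on the bar until the gasket pushed back with 13 N.
- **Loop:** I gripped the knob and lowered the crossbar outside the lip until it touched the cap's top. I raised it to about 112 mm and drew it in until it met the hook's post. A gentle upward tug then met resistance of about 10 N, so the crossbar was under the lip.
- **Lever:** I swung it over and pressed it flat with about 16 N against a rigid stop.

**Last checks**
- **Latch:** In both views the lever lies flat. The crossbar is at seat height, about 3 mm towards the chamber from where it met the post, partly under the lip.
- **Cap:** Its edge is about 1 mm further in than when it was loose. That fits it being held squeezed, but one pixel is about 3 mm, so this is weak evidence.
- **Bystanders:** Comparing the first and last pictures by eye, nothing around the chamber looks moved. The robot is clear and the wrist force is about 0.

**What disagreed**
- **Position along y:** My first estimate of the chamber's position along y was about 6 mm out. I used touch and the cap's edge instead.
- **Lever contact height:** The final press made contact about 3.5 mm higher than I calculated for a flat lever. The stop was rigid and the picture shows the lever flat, so I put it down to a height offset. The touch heights at the lip and the cap's top were 2 to 3.5 mm high too.
- **Hump force:** On the swing I read only about 2 N, where I expected at least 2.7 N.

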